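# Show the tall cell to the inspection camera

### The job

First press both flip covers of the sample block down until they snap shut, so that the camera's lamp cannot reach the light-sensitive samples. Then take the tall capped cell out of the rack and hold it upright in the air 10 cm in front of the camera's lens, the middle of its glass centred on the lens and a broad face square to it. Finish while holding it there, still, with the cell in the gripper; leave the other cells, the camera and everything else where they are.

Things in the scene. Friction and masses are not known exactly. Their poses are not given: they have to be found in the camera images.
- sample_block: Fixed white block, 140 (x) x 160 (y) x 60 (z) mm, with two small sample wells on top under two grey flip covers, side by side along y. Origin: centre of the underside. Its small display is on its -x face; the covers are hinged near its +x edge.
- cover_left (a joint): Hinge angle of the flip cover on the block's +y side: 0 = shut and level, grows as its front (-x) edge rises, 0.9 at most; starts at 0.55 to 0.75. Stiff hinge: it stays where it is left. Over the last 0.15 rad a sprung ball catch resists: about 10 N (peak, pressed on its upper face 70 mm from the hinge); below about 0.04 rad it snaps down to 0 and is held shut; let go before that, it stays proud.
- cover_right (a joint): The same for the flip cover on the block's -y side.
- left_hinge (a point): Point on the left cover's hinge axis (along the block's y), mid width, 68 mm above the table; axes as the block's. The cover is a plate 98 mm long from here (to -x when shut), 66 mm wide, 8 mm thick, plus a tab 34 mm wide reaching to 109 mm. Shut, its upper face lies 72 mm above the table. The two covers' middles are 76 mm apart.
- right_hinge (a point): The same for the right cover.
- left_tab (a point): Point on the upper face of the left cover, mid width, 95 mm from the hinge, at the root of its tab; moves with the cover.
- right_tab (a point): The same on the right cover.
- rack: Fixed white rack, 60 (x) x 200 (y) x 30 (z) mm, with three slots in a row along y, 62 mm apart, each 17 x 43 mm and 22 mm deep (slot floor 8 mm above the table). A different cell stands in each slot. Origin: centre of the underside.
- tall_cell: The tall cell, to be shown: flat clear glass 14 (x) x 40 (y) x 52 (z) mm with a white cap 18 x 44 x 14 mm on top, 66 mm tall in all, 24 to 56 g, 1.5 mm play all round in its slot. Origin: centre of its underside; z up through the cap; broad faces look along its x. In the rack its cap spans 60 to 74 mm above the table, 44 mm of it stand clear of the rack.
- window (a point): Centre of the tall cell's glass, 26 mm above the cell's underside, on its middle line; axes as the cell's.
- short_cell: Bystander: a flat glass cell of the same footprint with a flat white cap, 43 mm tall in all. Origin: centre of its underside.
- stoppered_cell: Bystander: a flat glass cell of the same footprint with two small round white stoppers, 45 mm tall in all. Origin: centre of its underside.
- camera_stand: Fixed stand of the inspection camera: dark base plate 120 x 120 x 14 mm with a steel column 18 mm thick, 255 mm tall, 45 mm behind (+x of) the origin. Origin: at table level, 20 mm in front of the base plate's centre. The camera looks along the stand's -x.
- camera_head (a joint): Height setting of the camera on its column (m, up): the lens axis is 130 mm plus this value above the table; differs from run to run (0 to 0.07); stiff, not to be moved.
- lens (a point): Centre of the camera's front glass; the camera looks level along this frame's -x, z is up. The camera head is a grey box 60 x 56 x 56 mm with its front face 16 mm behind this point, and a black round lens 48 mm across.
- reagent_bottle: Bystander: amber bottle, 60 mm across, 130 mm tall. Origin: centre of its underside.
- beaker: Bystander: open glass beaker, 60 mm across, 75 mm tall. Origin: centre of its underside.
- dish: Bystander: clear flat closed dish, 60 mm across, 15 mm high. Origin: centre of its underside.
- spatula: Bystander: steel micro-spatula lying flat, 190 mm long, 6 mm thick, origin near its middle.
- jar: Bystander: white jar, 56 mm across, 60 mm tall. Origin: centre of its underside.
Not all that is in view belongs to the job. What is shaped like the tall_cell but green is not meant. What is shaped like the sample_block but green is not meant.

How it is judged:
By the outcome, as a careful person would: the job done as asked, in the order asked, and still so for the second after the job is handed in, while the arm keeps its last pose, push and grip.
It also fails if it takes over 54 s, if anything falls off the work surface, if the arm or the gripper's body presses on something with over 40 N, if the wrist force passes 120 N, or if a joint passes its speed limit or range.

### The arm

A 7-joint arm with a two-finger parallel gripper is mounted at the origin on the work surface. World frame = base frame: x ahead of the robot, y to its left, z up, the work surface at z = 0. Lengths are in m, angles in rad, forces in N, time in s.
With the tool pointing down it reaches from about 0.4 to 0.85 m from the base axis. Payload 10.4 kg.
Tool frame: the origin (TCP) lies on the centre line of the jaws, within the pads' length; the fingertips stand 17 mm ahead of it and the grasp point (between the pads) lies 2 mm behind it; z points along the fingers, y is the direction in which the jaws open and shut (so a half turn about z gives the same grasp; the last joint's range is limited). The gripper opens to 87 mm and grips with 3 to 60 N. Pads are 19 mm wide; open, the fingers measure 117 mm over their backs; the gripper's body (75 mm by 190 mm) begins 51 mm behind the grasp point.
Start: joints at [-1.298, 0.332, -0.065, 1.46, 0.022, 1.35, -0.088], TCP at [0.182, 0.598, 0.24] pointing down, gripper open.
Joint ranges: [-2.6, 2.6], [-0.5, 2.12], [-1.47, 1.34], [0.16, 2.42], [-1.27, 4.41], [0.06, 2.06], [-2.6, 2.6]. Speed limits (rad/s): [2.22, 2.22, 2.79, 2.79, 3.14, 3.14, 3.14].

### API

Orientations are given as a unit quaternion [x, y, z, w].
In Python, from bench import r gives the robot as it stands.
- The arm moves only by the tool apply_moves, never from a script. Its argument "commands" is a list of rows, each an object with "rot": the turn, a rotation vector about the world's x, y, z in units of 180 degrees (1.0 is 180 degrees), a list of three; "linear": the shift along the world's x, y, z in units of 0.3 m (1.0 is 0.3 m), a list of three; "grip": the closure, from -1 (fully open) to 1 (shut). A call has 1 to 20 rows; each row is the pose to reach, as a shift and turn from the pose commanded when the call began, turning the shorter way round; what a row does not reach only later rows make up. A row lasts 1/10 s, in which the tool goes at most 50 mm and 8.59 degrees, less where a joint would pass 70% of its speed; a pose out of reach is approached as far as the arm can. A call with a number of a shift or a turn outside -1 to 1 is refused whole. A call with a gripper value outside its range is refused whole. The fingers move at their own pace and stop on an object; "newtons" is the grip in N (left out, the last holds). Time passes only in rows, so rows that repeat a pose let the fingers close. It gives the time, the measured TCP pose, the force and the opening at its end, in the units of the state.
- r.read_state(): the state, without advancing time (a new reading comes with each control period).
- r.camera(name): name is "scene" or "top"; returns a dict with "frame" (400x640x3 uint8, red, green, blue), "mtx" (3x3 intrinsics, pixels), "D" ([k1, k2, p1, p2, k3] as OpenCV has them; the pictures are not rectified), "extrinsics" (4x4, takes a point from world to camera coordinates). Camera axes: x right, y down, z forward; pixel columns grow to the right and rows downward; lengths in m; the calibration is good to about 2 mm. A picture is of the moment at which its call begins. There is no depth.
- r.close_job(): hands the job in, once; it reports no verdict.
Trained networks look in a picture, given as the dict that the camera call returned (one of the last four; its "shot" number tells which), for a name from the list of things; names that differ only in an ending like _2 or _b are one class to them, and where a whole thing is asked for, a point or a joint stands for the part that bears it (a point fixed in the world has none). Each returns a list of dicts, best first, with "p" (0 to 1); they miss things now and then, are a little off and sometimes report something else, mostly with a low value. They report only what shows in the picture. A call takes as long as a camera call. They do not tell look-alikes from the thing itself.
- r.search_frame(thing, picture): "bbox" ([left, top, width, height] in pixels, round what is visible of it).
- r.spot_point(thing, picture): "location" ([column, row] in pixels: a listed point, or the origin of a listed thing).
The state is a dict: "time": time; "joint_positions": joint angles; "joint_vel": joint speeds; "joint_torque": joint torques, N m; "ee_pos": TCP position; "eef_rot": TCP orientation; "ft_force": force on the tool from outside, world axes, zero at the start; "torque": the same for the moment, N m; "width": finger opening in m.
Only numpy, scipy, OpenCV 4.12 (cv2) and the standard library are available. Lean on these libraries where they do the work, as an engineer would, in place of code of your own. Each camera call takes 0.05 s, during which the arm holds its last target. There are 200 camera calls.

## Working session

There is one attempt and no reset: what is moved stays moved. The work goes in short steps, Python scripts to look and compute and a tool call to move; the robot and the scene stay as the last step left them, time stands still between calls to the robot, and variables do not carry over. Pictures are saved under pics/ and viewed, about 8 in all and at most 12, crops included, and the job is handed in when it is done.

Besides the shell and the picture viewer there is one more tool, called after "Request:" by a JSON object that holds its "api" and its "payload". apply_moves: Moves the arm, as the interface text tells. Its arguments: {"type":"object","properties":{"commands":{"type":"array","items":{"type":"object","properties":{"rot":{"type":"array","items":{"type":"number"}},"linear":{"type":"array","items":{"type":"number"}},"grip":{"type":"number"}}}},"newtons":{"type":"number"}},"required":["commands"]}

```bash
mkdir -p pics; cat > h.py <<'E'
import numpy as np, cv2
from bench import r
def undist(px,c):
    return cv2.undistortPoints(np.array([[px]],float),np.array(c["mtx"]),np.array(c["D"]))[0,0]
def ray(px,c):
    u=undist(px,c); E=np.array(c["extrinsics"]); R=E[:3,:3]; o=-R.T@E[:3,3]
    d=R.T@np.array([u[0],u[1],1]); return o,d/np.linalg.norm(d)
def atz(px,c,z):
    o,d=ray(px,c); return o+d*(z-o[2])/d[2]
def tri(p1,c1,p2,c2):
    o1,d1=ray(p1,c1);o2,d2=ray(p2,c2)
    A=np.stack([d1,-d2],1); s=np.linalg.lstsq(A,o2-o1,rcond=None)[0]
    a=o1+s[0]*d1;b=o2+s[1]*d2; return (a+b)/2,np.linalg.norm(a-b)
def proj(P,c):
    E=np.array(c["extrinsics"]); p,_=cv2.projectPoints(np.array(P,float).reshape(-1,1,3),cv2.Rodrigues(E[:3,:3])[0],E[:3,3],np.array(c["mtx"]),np.array(c["D"])); return p[:,0]
def save(n,f): cv2.imwrite("pics/"+n+".png",cv2.cvtColor(f,cv2.COLOR_RGB2BGR))
E
cat > a.py <<'E'
from h import *
import pickle
np.set_printoptions(precision=4,suppress=True)
s=r.camera("scene");t=r.camera("top")
save("scene1",s["frame"]);save("top1",t["frame"])
pickle.dump((s,t),open("c1.pkl","wb"))
for n in ["sample_block","left_hinge","right_hinge","left_tab","right_tab","rack","tall_cell","window","short_cell","stoppered_cell","camera_stand","lens"]:
    for k,c in (("s",s),("t",t)):
        print(n,k,[(np.round(q["location"],1).tolist(),round(q["p"],2)) for q in r.spot_point(n,c)[:3]])
print(r.read_state())
for c in (s,t): print(ray([320,200],c))
E
python3 a.py
```

```text
sample_block s [([495.4, 261.6], 0.77), ([397.9, 287.5], 0.66)]
sample_block t [([187.9, 288.7], 0.91), ([228.4, 202.2], 0.59), ([211.6, 203.7], 0.42)]
left_hinge s [([516.2, 255.6], 0.87), ([407.2, 286.3], 0.63), ([323.6, 226.4], 0.28)]
left_hinge t [([156.1, 279.8], 0.83), ([206.5, 180.1], 0.63), ([403.7, 263.0], 0.25)]
right_hinge s [([378.7, 271.3], 0.78), ([480.3, 252.8], 0.73), ([282.8, 315.9], 0.17)]
right_hinge t [([234.0, 172.0], 0.93), ([179.1, 266.2], 0.55), ([314.9, 214.3], 0.44)]
left_tab s [([423.6, 243.9], 0.95), ([516.1, 230.0], 0.86)]
left_tab t [([175.6, 313.3], 0.86)]
right_tab s [([486.1, 223.4], 0.67), ([394.8, 238.1], 0.62)]
right_tab t [([233.4, 197.2], 0.72), ([199.1, 301.7], 0.71)]
rack s [([323.2, 226.5], 0.71)]
rack t [([332.8, 208.9], 0.63)]
tall_cell s [([343.2, 232.1], 0.78), ([304.0, 221.1], 0.71), ([356.8, 216.9], 0.69)]
tall_cell t [([322.8, 252.3], 0.7), ([275.5, 249.2], 0.62), ([312.8, 216.4], 0.57)]
window s [([344.4, 223.6], 0.61)]
window t [([315.5, 214.2], 0.47)]
short_cell s [([322.5, 223.8], 0.61)]
short_cell t [([335.2, 209.6], 0.56)]
stopper
[... 244 characters left out ...]
([473.9, 132.1], 0.94), ([237.1, 197.3], 0.5)]
{'time': 1.3, 'joint_positions': array([-1.2976,  0.3322, -0.0647,  1.4601,  0.0216,  1.3499, -0.0885]), 'joint_vel': array([ 0.0005,  0.0009,  0.001 ,  0.0009, -0.0005, -0.0006, -0.    ]), 'joint_torque': array([  0.0003, -62.3038,   0.0246, -39.0125,  -0.0611,   0.0315,
         0.0001]), 'ee_pos': array([0.1822, 0.5979, 0.2396]), 'eef_rot': array([ 0.1474,  0.9891,  0.    , -0.    ]), 'ft_force': array([-0.8099, -0.0904, -0.4677]), 'torque': array([-0.068 ,  0.0216,  0.009 ]), 'width': 0.0866243105562586}
(array([1.3013, 0.7587, 0.8481]), array([-0.5901, -0.5793, -0.5624]))
(array([0.4046, 0.0344, 1.1244]), array([ 0.1186, -0.001 , -0.9929]))
```

View pics/scene1.png

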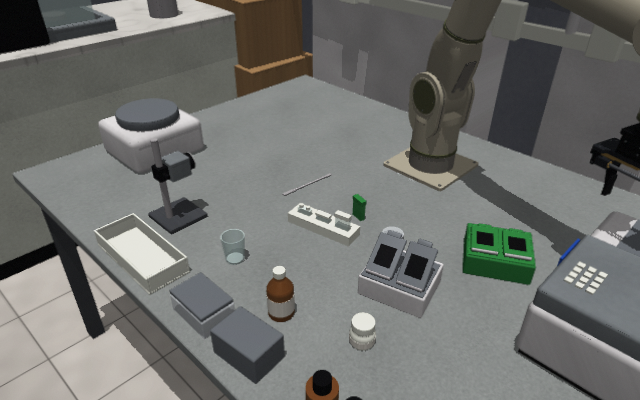

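View pics/top1.png

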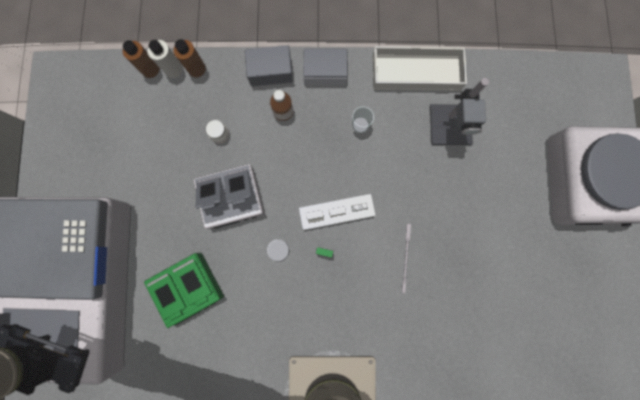

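Scene picture: white block about (400,270) with both covers up, green look-alike block (500,250). The rack is at (323,224), with the tall cell at its right end (344,218) and a green look-alike cell at (359,207). The camera stand is at (178,200).
Top picture: white block (228,197), green block (185,290), rack (337,211), tall cell in the left slot (315,214), green cell (325,253), stand (455,122).

Candidates:
- **Tall cell:** (344,220) in the rack, or the green one at (359,207). I choose the one in the rack.
- **Block:** white, not green.

```bash
cat > b.py <<'E'
from h import *
import pickle
np.set_printoptions(precision=4,suppress=True)
s,t=pickle.load(open("c1.pkl","rb"))
def P(n,a,b): print(n,*tri(a,s,b,t))
P("lh",[407.2,286.3],[206.5,180.1]) 
P("rh",[378.7,271.3],[234,172])
P("rtab",[394.8,238.1],[233.4,197.2])
P("lens",[190.6,160.4],[473.9,132.1])
P("stand",[185,213.6],[449.9,131.1])
P("window",[344.4,223.6],[315.5,214.2])
P("short",[322.5,223.8],[335.2,209.6]); P("stop",[303.7,217.7],[356.7,206.5]); P("rack",[323.2,226.5],[332.8,208.9])
print("block",atz([397.9,287.5],s,0),atz([228.4,202.2],t,0))
print("ltab s",ray([423.6,243.9],s))
f=s["frame"]
a=cv2.resize(f[175:315,280:450],None,fx=4.5,fy=4.5,interpolation=cv2.INTER_CUBIC)[:, :]
b=cv2.resize(t["frame"][155:240,180:400],None,fx=3.6,fy=3.6,interpolation=cv2.INTER_CUBIC)
save("s_crop",a[:600,:800])
c=cv2.resize(t["frame"][70:160,410:510],None,fx=3.2,fy=3.2,interpolation=cv2.INTER_CUBIC)
d=cv2.resize(f[125:235,130:240],None,fx=2.6,fy=2.6,interpolation=cv2.INTER_CUBIC)
im=np.zeros((600,800,3),np.uint8); im[:b.shape[0],:b.shape[1]]=b; im[310:310+c.shape[0],:c.shape[1]]=c[:290]; im[310:310+d.shape[0],400:400+d.shape[1]]=d[:290]
save("crop2",im)
E
python3 b.py
```

```text
lh [0.5851 0.3331 0.0679] 0.006447954987595995
rh [0.6031 0.261  0.0774] 0.0009456360702545328
rtab [0.5311 0.2486 0.1259] 0.003015966250045995
lens [ 0.6904 -0.3483  0.155 ] 0.004931945968639788
stand [ 0.7388 -0.3396  0.0017] 0.0031021804357386135
window [0.4921 0.0495 0.0418] 0.010657427078228305
short [ 0.5099 -0.0083  0.0192] 0.0006498991798706085
stop [ 0.5206 -0.0695  0.0134] 0.0032489560283589496
rack [ 0.5126 -0.0022  0.0145] 0.0003178677518107193
block [0.5444 0.2802 0.    ] [0.5318 0.2906 0.    ]
ltab s (array([1.3013, 0.7587, 0.8481]), array([-0.6841, -0.3869, -0.6184]))
```

View pics/s_crop.png

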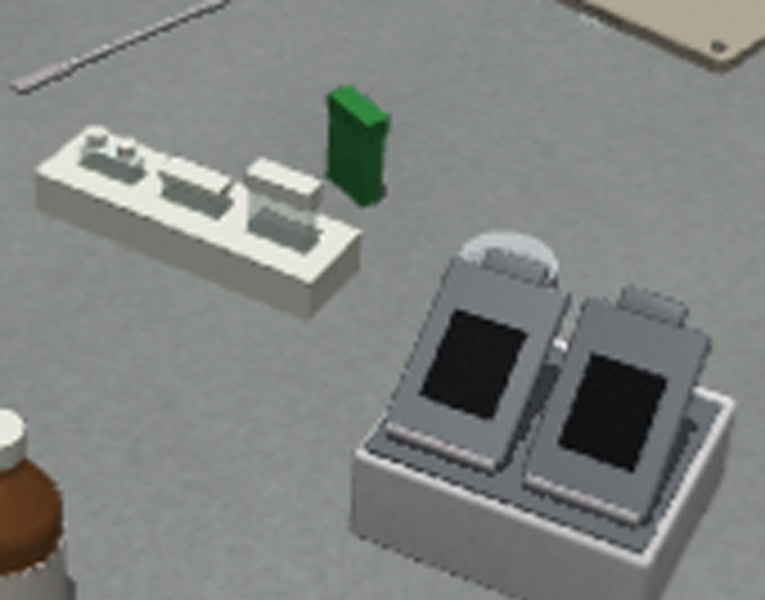

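View pics/crop2.png

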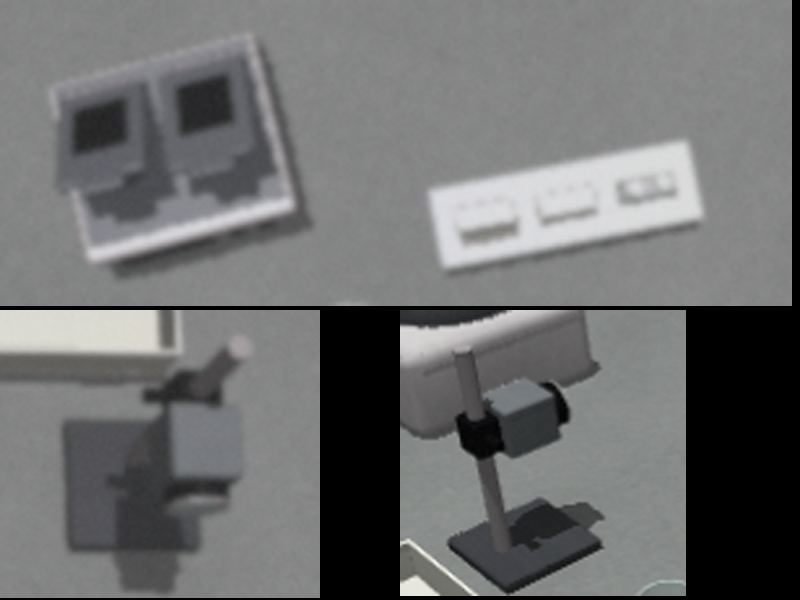

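```bash
cat > f.py <<'E'
from h import *
import pickle
from scipy.optimize import least_squares
np.set_printoptions(precision=4,suppress=True)
s,t=pickle.load(open("c1.pkl","rb"))
sc=lambda p:((np.array(p)+.5)/4.5-.5+[280,175]).tolist()
tc=lambda p:((np.array(p)+.5)/3.6-.5+[180,155]).tolist()
td=lambda p:((np.array(p)-[0,310]+.5)/3.2-.5+[410,70]).tolist()
sd=lambda p:((np.array(p)-[400,310]+.5)/2.6-.5+[130,125]).tolist()
def fit(name,obs,x0,f):
    def res(x):
        o=[]
        for (loc,px,c) in obs:
            l=np.array(loc(x) if callable(loc) else loc,float); ca,sa=np.cos(x[2]),np.sin(x[2])
            w=[x[0]+ca*l[0]-sa*l[1],x[1]+sa*l[0]+ca*l[1],l[2]]
            o+= (proj(w,c)[0]-px).tolist()
        return np.array(o)
    q=least_squares(res,x0,loss="soft_l1",f_scale=1.0)
    print(name,q.x,"yaw deg",np.degrees(q.x[2])); print(res(q.x).reshape(-1,2).round(1).tolist()); return q.x
B=lambda a,b,z:[.07*a,.08*b,z]
fit("block",[(B(1,-1,.06),sc([355,452]),s),(B(1,1,.06),sc([645,555]),s),(B(-1,1,.06),sc([735,402]),s),(B(1,-1,0),sc([350,530]),s),
 (B(1,1,.06),tc([52,88]),t),(B(1,-1,.06),tc([250,35]),t),(B(-1,-1,.06),tc([298,200]),t)],[.54,.285,.26],0)
R=lambda a,b,z:[.03*a,.1*b,z]
fit("rack",[(R(1,-1,.03),sc([37,178]),s),(R(1,1,.03),sc([310,290]),s),(R(-1,1,.03),sc([360,235]),s),(R(-1,-1,.03),sc([90,127]),s),(R(1,1,0),sc([308,318]),s),
 (R(1,1,.03),tc([430,188]),t),(R(1,-1,.03),tc([688,140]),t),(R(-1,-1,.03),tc([703,217]),t),(R(-1,1,.03),tc([443,268]),t)],[.51,0,.17],0)
C=lambda a,b,z=.014:[.02+.06*a,.06*b,z]
H=lambda a,b,c:(lambda x:[-x[3]+.046+.03*a,.028*b,x[4]+.028*c])
fit("stand",[(C(1,1),td([65,420]),t),(C(-1,1),td([68,548]),t),(C(-1,-1),td([200,550]),t),(C(1,-1),sd([448,545]),s),(C(-1,1),sd([602,545]),s),(C(-1,-1),sd([540,500]),s),
 ([.045,0,.255],sd([462,350]),s),([.045,0,.255],td([240,345]),t),
 (lambda x:[-x[3],0,x[4]],[190.6,160.4],s),(lambda x:[-x[3],0,x[4]],[473.9,132.1],t),
 (H(1,1,1),td([170,403]),t),(H(1,-1,1),td([240,403]),t),(H(-1,-1,1),td([243,473]),t),(H(-1,1,1),td([170,478]),t),
 (H(1,1,1),sd([503,412]),s),(H(1,1,-1),sd([503,455]),s),(H(-1,1,1),sd([558,388]),s)],[.74,-.34,0,.045,.155],0)
E
python3 f.py
```

```text
block [0.5411 0.2805 0.2702] yaw deg 15.4818635793794
[[-1.1, -0.7], [1.0, 1.5], [0.8, -1.9], [-1.2, 0.9], [-1.6, 0.0], [0.9, -0.8], [0.3, 3.4]]
rack [ 0.5051 -0.0118  0.1928] yaw deg 11.048305293656702
[[-0.7, -1.4], [-0.3, -1.4], [0.0, -0.6], [-0.1, -0.1], [-0.2, 1.2], [-0.7, 0.4], [-0.5, -0.0], [-0.1, 0.1], [-0.2, -0.2]]
stand [ 0.7391 -0.3407 -0.0037  0.0477  0.1617] yaw deg -0.21184369921154886
[[-0.5, -1.0], [-0.0, -0.5], [0.4, -0.6], [-1.1, -2.5], [0.1, -2.3], [0.5, -1.7], [0.3, -0.6], [-0.7, 0.3], [0.1, -1.3], [-2.8, -0.5], [-0.3, -0.7], [0.3, -0.3], [0.7, 1.5], [0.8, -0.4], [0.6, -0.4], [4.1, 1.3], [-0.5, 1.0]]
```

Request:
{"api": "apply_moves", "payload": {"commands": [{"linear": [0,0,0.17],"rot": [0,0,0],"grip": 1},{"linear": [0.05,-0.05,0.3],"rot": [0,0,-0.03],"grip": 1},{"linear": [0.95,-0.913,0.3],"rot": [0,0,-0.319],"grip": 1},{"linear": [0.95,-0.913,0.3],"rot": [0,0,-0.319],"grip": 1},{"linear": [0.95,-0.913,0.3],"rot": [0,0,-0.319],"grip": 1},{"linear": [0.95,-0.913,0.3],"rot": [0,0,-0.319],"grip": 1},{"linear": [0.95,-0.913,0.3],"rot": [0,0,-0.319],"grip": 1},{"linear": [0.95,-0.913,0.3],"rot": [0,0,-0.319],"grip": 1},{"linear": [0.95,-0.913,0.3],"rot": [0,0,-0.319],"grip": 1},{"linear": [0.95,-0.913,0.1],"rot": [0,0,-0.319],"grip": 1},{"linear": [0.95,-0.913,0.0],"rot": [0,0,-0.319],"grip": 1},{"linear": [0.95,-0.913,0.0],"rot": [0,0,-0.319],"grip": 1}], "newtons": 20}}

```text
time: 2.5
ee_pos: [0.4656, 0.3212, 0.2343]
eef_rot: [0.605, 0.796, -0.005, -0.001]
ft_force: [-0.5, -0.3, -0.3]
width: 0.0028
```

Request:
{"api": "apply_moves", "payload": {"commands": [{"linear": [0.206,0,-0.1],"rot": [0,0,0],"grip": 1},{"linear": [0.206,0,-0.2],"rot": [0,0,0],"grip": 1},{"linear": [0.206,0,-0.28],"rot": [0,0,0],"grip": 1},{"linear": [0.206,0,-0.31],"rot": [0,0,0],"grip": 1},{"linear": [0.206,0,-0.34],"rot": [0,0,0],"grip": 1},{"linear": [0.206,0,-0.37],"rot": [0,0,0],"grip": 1},{"linear": [0.206,0,-0.4],"rot": [0,0,0],"grip": 1},{"linear": [0.206,0,-0.42],"rot": [0,0,0],"grip": 1},{"linear": [0.206,0,-0.44],"rot": [0,0,0],"grip": 1},{"linear": [0.206,0,-0.46],"rot": [0,0,0],"grip": 1}]}}

```text
time: 3.5
ee_pos: [0.529, 0.3241, 0.1014]
eef_rot: [0.604, 0.797, 0.0, 0.0]
ft_force: [-1.2, 0.0, 0.5]
width: 0.0005
```

Request:
{"api": "apply_moves", "payload": {"commands": [{"linear": [0,0,-0.015],"rot": [0,0,0],"grip": 1},{"linear": [0,0,-0.027],"rot": [0,0,0],"grip": 1},{"linear": [0,0,-0.035],"rot": [0,0,0],"grip": 1},{"linear": [0,0,-0.042],"rot": [0,0,0],"grip": 1},{"linear": [0,0,-0.045],"rot": [0,0,0],"grip": 1},{"linear": [0,0,-0.045],"rot": [0,0,0],"grip": 1}]}}

```text
time: 4.1
ee_pos: [0.5288, 0.3241, 0.089]
eef_rot: [0.604, 0.797, 0.0, -0.0]
ft_force: [-6.5, -2.5, 11.7]
width: 0.0004
```

Request:
{"api": "apply_moves", "payload": {"commands": [{"linear": [0,0,-0.005],"rot": [0,0,0],"grip": 1},{"linear": [0,0,-0.008],"rot": [0,0,0],"grip": 1},{"linear": [0,0,-0.008],"rot": [0,0,0],"grip": 1}]}}

```text
time: 4.4
ee_pos: [0.5289, 0.3242, 0.0886]
eef_rot: [0.604, 0.797, 0.0, -0.001]
ft_force: [-14.1, -7.2, 30.7]
width: 0.0007
```

Request:
{"api": "apply_moves", "payload": {"commands": [{"linear": [0,0,0.15],"rot": [0,0,0],"grip": 1},{"linear": [0,0,0.33],"rot": [0,0,0],"grip": 1},{"linear": [0,0,0.33],"rot": [0,0,0],"grip": 1},{"linear": [0.04,-0.145,0.33],"rot": [0,0,0],"grip": 1},{"linear": [0.08,-0.29,0.33],"rot": [0,0,0],"grip": 1},{"linear": [0.08,-0.29,0.29],"rot": [0,0,0],"grip": 1},{"linear": [0.08,-0.29,0.24],"rot": [0,0,0],"grip": 1},{"linear": [0.08,-0.29,0.21],"rot": [0,0,0],"grip": 1},{"linear": [0.08,-0.29,0.18],"rot": [0,0,0],"grip": 1},{"linear": [0.08,-0.29,0.15],"rot": [0,0,0],"grip": 1},{"linear": [0.08,-0.29,0.12],"rot": [0,0,0],"grip": 1},{"linear": [0.08,-0.29,0.09],"rot": [0,0,0],"grip": 1},{"linear": [0.08,-0.29,0.065],"rot": [0,0,0],"grip": 1},{"linear": [0.08,-0.29,0.045],"rot": [0,0,0],"grip": 1},{"linear": [0.08,-0.29,0.03],"rot": [0,0,0],"grip": 1},{"linear": [0.08,-0.29,0.018],"rot": [0,0,0],"grip": 1},{"linear": [0.08,-0.29,0.008],"rot": [0,0,0],"grip": 1},{"linear": [0.08,-0.29,0.003],"rot": [0,0,0],"grip": 1},{"linear": [0.08,-0.29,0.0],"rot": [0,0,0],"grip": 1},{"linear": [0.08,-0.29,0.0],"rot": [0,0,0],"grip": 1}]}}

```text
time: 6.4
ee_pos: [0.5529, 0.237, 0.0886]
eef_rot: [0.604, 0.797, 0.0, -0.001]
ft_force: [-15.3, -5.3, 31.3]
width: 0.0008
```

Request:
{"api": "apply_moves", "payload": {"commands": [{"linear": [0,0,0.15],"rot": [0,0,0],"grip": 1},{"linear": [0,0,0.3],"rot": [0,0,0],"grip": 1},{"linear": [-0.05,-0.07,0.45],"rot": [0,0,-0.0247],"grip": 0},{"linear": [-0.12,-0.17,0.58],"rot": [0,0,-0.0247],"grip": 0},{"linear": [-0.2,-0.257,0.58],"rot": [0,0,-0.0247],"grip": 0},{"linear": [-0.2,-0.257,0.58],"rot": [0,0,-0.0247],"grip": 0},{"linear": [-0.2,-0.257,0.58],"rot": [0,0,-0.0247],"grip": 0}], "newtons": 15}}

```text
time: 7.1
ee_pos: [0.4929, 0.1596, 0.2601]
eef_rot: [0.635, 0.772, 0.001, -0.0]
ft_force: [-0.4, -0.0, -0.6]
width: 0.0323
```

```bash
cat > c.py <<'E'
from h import *
import pickle
np.set_printoptions(precision=4,suppress=True)
s=r.camera("scene");t=r.camera("top")
pickle.dump((s,t),open("c2.pkl","wb"))
W=[]
a=.1928;x0,y0=.4932,.0490
for z in (.06,.074):
  for i,j in ((1,1),(1,-1),(-1,-1),(-1,1)): W.append([x0+np.cos(a)*.009*i-np.sin(a)*.022*j,y0+np.sin(a)*.009*i+np.cos(a)*.022*j,z])
def crop(c,x,y,w,h,k,pts=True):
    im=cv2.resize(c["frame"][y:y+h,x:x+w],None,fx=k,fy=k,interpolation=cv2.INTER_CUBIC)
    if pts:
        for p in proj(W,c):
            q=(p-[x,y]+.5)*k-.5; cv2.circle(im,tuple(int(v) for v in q.round()),2,(255,0,0),-1)
    return im
im=np.zeros((600,800,3),np.uint8)
A=crop(s,280,190,100,60,4); B=crop(t,290,190,95,50,4.2); C=crop(s,350,210,100,100,3.5,False); D=crop(t,180,155,120,90,3.5,False)
for m,x,y in ((A,0,0),(B,400,0),(C,0,245),(D,370,245)): im[y:y+m.shape[0],x:x+m.shape[1]]=m[:600-y,:800-x]
save("chk",im)
for n in ["window","tall_cell"]:
    for k,c in (("s",s),("t",t)): print(n,k,[(np.round(q["location"],1).tolist(),round(q["p"],2)) for q in r.spot_point(n,c)[:3]])
print(r.read_state()["ee_pos"],r.read_state()["width"],r.read_state()["time"])
E
python3 c.py
```

```text
window s [([344.9, 222.2], 0.5), ([345.5, 232.2], 0.27)]
window t [([314.1, 213.5], 0.67)]
tall_cell s [([357.3, 218.0], 0.66)]
tall_cell t [([310.6, 218.2], 0.58), ([324.5, 251.7], 0.49), ([280.6, 110.0], 0.35)]
[0.4931 0.1604 0.2591] 0.04303742377611236 7.4
```

View pics/chk.png

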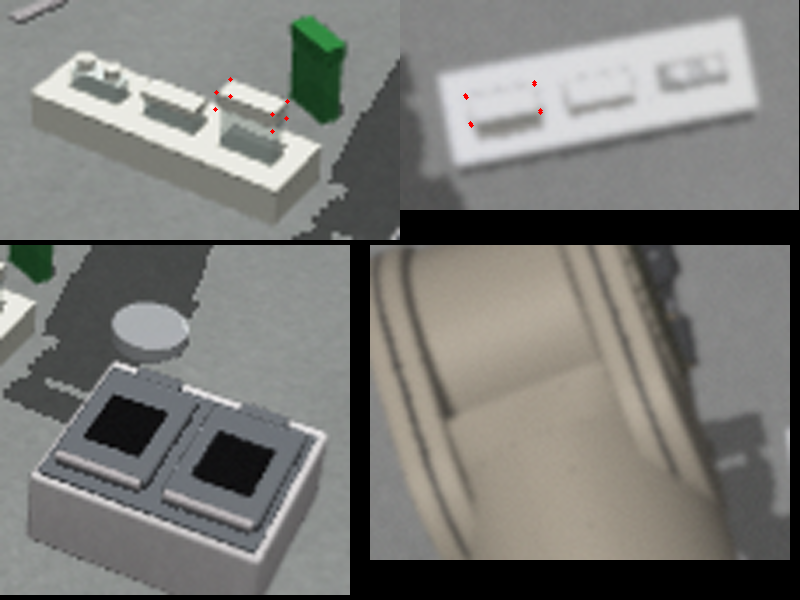

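Both covers show level and shut in the lower-left crop. The projected cap corners (red) sit on the tall cell's cap in both views, so I'm grasping it there.

Request:
{"api": "apply_moves", "payload": {"commands": [{"linear": [0,-0.16,0],"rot": [0,0,0],"grip": 0},{"linear": [0,-0.3,-0.1],"rot": [0,0,0],"grip": 0},{"linear": [0,-0.37,-0.25],"rot": [0,0,0],"grip": 0},{"linear": [0,-0.37,-0.4],"rot": [0,0,0],"grip": 0},{"linear": [0,-0.37,-0.48],"rot": [0,0,0],"grip": 0},{"linear": [0,-0.37,-0.54],"rot": [0,0,0],"grip": 0},{"linear": [0,-0.37,-0.6],"rot": [0,0,0],"grip": 0},{"linear": [0,-0.37,-0.649],"rot": [0,0,0],"grip": 0},{"linear": [0,-0.37,-0.649],"rot": [0,0,0],"grip": 0},{"linear": [0,-0.37,-0.649],"rot": [0,0,0],"grip": 0.3},{"linear": [0,-0.37,-0.649],"rot": [0,0,0],"grip": 0.5},{"linear": [0,-0.37,-0.649],"rot": [0,0,0],"grip": 0.7},{"linear": [0,-0.37,-0.649],"rot": [0,0,0],"grip": 0.8},{"linear": [0,-0.37,-0.649],"rot": [0,0,0],"grip": 0.9},{"linear": [0,-0.37,-0.649],"rot": [0,0,0],"grip": 0.9}], "newtons": 15}}

```text
time: 8.9
ee_pos: [0.4934, 0.049, 0.0655]
eef_rot: [0.635, 0.773, 0.0, 0.0]
ft_force: [-1.4, 0.7, 3.8]
width: 0.0175
```

Request:
{"api": "apply_moves", "payload": {"commands": [{"linear": [0,0,0.03],"rot": [0,0,0],"grip": 0.9},{"linear": [0,0,0.09],"rot": [0,0,0],"grip": 0.9},{"linear": [0,0,0.18],"rot": [0,0,0],"grip": 0.9},{"linear": [0,0,0.28],"rot": [0,0,0],"grip": 0.9},{"linear": [0.0,-0.05,0.36],"rot": [0,0,-0.01],"grip": 0.9},{"linear": [0.02,-0.14,0.427],"rot": [0,0,-0.02],"grip": 0.9},{"linear": [0.04,-0.25,0.427],"rot": [0,0,-0.03],"grip": 0.9},{"linear": [0.06,-0.36,0.427],"rot": [0,0,-0.04],"grip": 0.9},{"linear": [0.08,-0.47,0.427],"rot": [0,0,-0.05],"grip": 0.9},{"linear": [0.1,-0.58,0.427],"rot": [0,0,-0.0625],"grip": 0.9},{"linear": [0.12,-0.69,0.427],"rot": [0,0,-0.0625],"grip": 0.9},{"linear": [0.13,-0.79,0.427],"rot": [0,0,-0.0625],"grip": 0.9},{"linear": [0.14,-0.86,0.427],"rot": [0,0,-0.0625],"grip": 0.9},{"linear": [0.15,-0.9,0.427],"rot": [0,0,-0.0625],"grip": 0.9},{"linear": [0.15,-0.9,0.427],"rot": [0,0,-0.0625],"grip": 0.9}], "newtons": 20}}

```text
time: 10.4
ee_pos: [0.5377, -0.2225, 0.1932]
eef_rot: [0.708, 0.706, -0.0, 0.0]
ft_force: [-0.4, 0.3, -0.3]
width: 0.0177
```

Request:
{"api": "apply_moves", "payload": {"commands": [{"linear": [0.03,-0.1,0],"rot": [0,0,0],"grip": 0.9},{"linear": [0.06,-0.2,0],"rot": [0,0,0],"grip": 0.9},{"linear": [0.1,-0.3,0],"rot": [0,0,0],"grip": 0.9},{"linear": [0.14,-0.37,0],"rot": [0,0,0],"grip": 0.9},{"linear": [0.165,-0.398,0],"rot": [0,0,0],"grip": 0.9},{"linear": [0.178,-0.398,0],"rot": [0,0,0],"grip": 0.9},{"linear": [0.178,-0.398,0],"rot": [0,0,0],"grip": 0.9},{"linear": [0.178,-0.398,0],"rot": [0,0,0],"grip": 0.9}]}}

```text
time: 11.2
ee_pos: [0.5917, -0.3389, 0.1931]
eef_rot: [0.707, 0.707, 0.0, -0.0]
ft_force: [-0.5, 0.6, -1.3]
width: 0.0177
```

```bash
cat > d.py <<'E'
from h import *
import pickle
np.set_printoptions(precision=4,suppress=True)
s=r.camera("scene");t=r.camera("top")
pickle.dump((s,t),open("c3.pkl","wb"))
st=r.read_state(); p=st["ee_pos"]; print(p,st["eef_rot"],st["width"],st["time"],st["ft_force"])
B=[]
for z in (-.031-.026,-.031+.026,-.031+.04):
  for i,j in ((1,1),(1,-1),(-1,-1),(-1,1)):
    w=(.009,.022) if z>-.004 else (.007,.02); B.append([p[0]+w[0]*i,p[1]+w[1]*j,p[2]+z])
def crop(c,x,y,w,h,k,P,pts=True):
    im=cv2.resize(c["frame"][y:y+h,x:x+w],None,fx=k,fy=k,interpolation=cv2.INTER_CUBIC)
    if pts:
        for q in proj(P,c):
            q=(q-[x,y]+.5)*k-.5; cv2.circle(im,tuple(int(v) for v in q.round()),2,(255,0,0),-1)
    return im
A=np.hstack([crop(s,150,120,80,110,5,B,False),crop(s,150,120,80,110,5,B)])
save("cell",A)
save("topc",crop(t,400,60,140,110,5,B))
for n in ["window","tall_cell","lens"]:
    for k,c in (("s",s),("t",t)): print(n,k,[(np.round(q["location"],1).tolist(),round(q["p"],2)) for q in r.spot_point(n,c)[:3]])
print(proj([p+[0,0,-.031],[.6914,-.3405,.1617]],s))
E
python3 d.py
```

```text
[ 0.5914 -0.3394  0.1933] [ 0.7072  0.7071  0.0003 -0.0001] 0.01782296247119324 11.3 [ 0.3776 -0.0307  0.476 ]
window s [([221.7, 145.5], 0.74), ([359.9, 212.0], 0.64)]
window t [([471.0, 170.7], 0.43), ([406.5, 259.9], 0.26)]
tall_cell s [([225.1, 151.6], 0.64), ([358.0, 217.0], 0.61)]
tall_cell t [([462.5, 176.3], 0.5), ([320.9, 252.3], 0.49)]
lens s [([189.9, 159.2], 0.64), ([307.6, 182.9], 0.43)]
lens t [([221.8, 136.7], 0.21)]
[[220.7953 146.9675]
 [190.674  159.0659]]
```

View pics/cell.png

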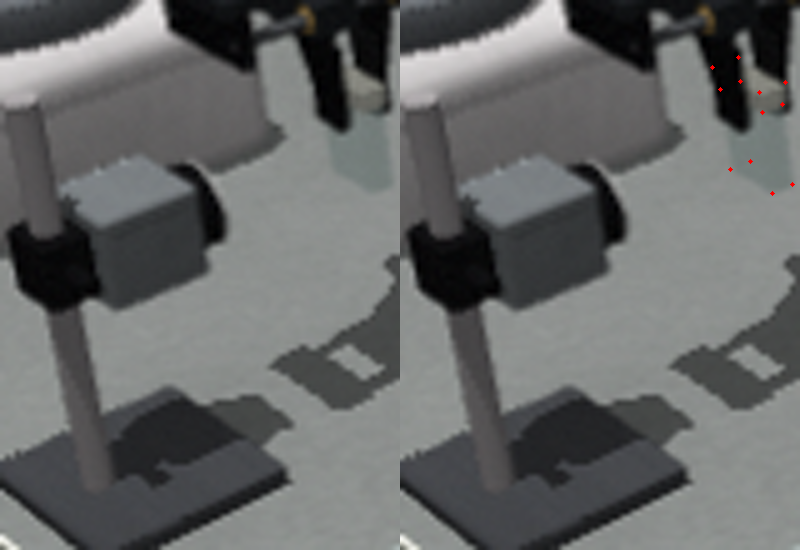

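```bash
cat > g.py <<'E'
import re
src=open("f.py").read().split("C=lambda")[0].split('B=lambda')[0]
exec(src)
s2,t2=pickle.load(open("c3.pkl","rb"))
z=lambda p:((np.array(p)+.5)/5-.5+[150,120]).tolist()
C=lambda a,b,z=.014:[.02+.06*a,.06*b,z]
H=lambda a,b,c:(lambda x:[-x[3]+.046+.03*a,.028*b,x[4]+.028*c])
x=fit("stand",[(C(1,1),td([65,420]),t),(C(-1,1),td([68,548]),t),(C(-1,-1),td([200,550]),t),(C(-1,1),z([288,468]),s),(C(-1,-1),z([172,388]),s),
 ([.045,0,.255],z([22,101]),s),([.045,0,.014],z([97,488]),s),([.045,0,.255],td([240,345]),t),
 (H(1,1,1),td([170,403]),t),(H(1,-1,1),td([240,403]),t),(H(-1,-1,1),td([243,473]),t),(H(-1,1,1),td([170,478]),t),
 (H(1,-1,1),z([58,193]),s),(H(-1,-1,1),z([133,153]),s),(H(-1,1,1),z([198,188]),s),(H(1,1,1),z([102,227]),s),(H(1,1,-1),z([120,310]),s),(H(-1,1,-1),z([208,268]),s)],[.74,-.34,0,.045,.155],0)
ca,sa=np.cos(x[2]),np.sin(x[2])
def W(l): l=np.atleast_2d(l); return np.stack([x[0]+ca*l[:,0]-sa*l[:,1],x[1]+sa*l[:,0]+ca*l[:,1],l[:,2]],1)
print("lens",W([-x[3],0,x[4]]))
th=np.linspace(0,2*np.pi,41)
circ=[W(np.stack([0*th-x[3]+d,.024*np.cos(th),x[4]+.024*np.sin(th)],1)) for d in (0,.016)]
head=[W([H(*q)(x) for q in l]) for l in ([(1,1,1),(1,-1,1),(-1,-1,1),(-1,1,1),(1,1,1),(1,1,-1),(-1,1,-1),(-1,1,1)],[(-1,-1,1),(-1,-1,-1),(-1,1,-1)])]
base=[W([C(1,1),C(1,-1),C(-1,-1),C(-1,1),C(1,1)])]
def draw(c,x0,y0,w,h,k):
    im=cv2.resize(c["frame"][y0:y0+h,x0:x0+w],None,fx=k,fy=k,interpolation=cv2.INTER_CUBIC)
    for l,col in [(q,(255,0,0)) for q in circ]+[(q,(0,255,0)) for q in head]+[(q,(255,255,0)) for q in base]:
        q=((proj(l,c)-[x0,y0]+.5)*k-.5).round().astype(np.int32); cv2.polylines(im,[q],False,col,1)
    return im
A=draw(s,150,135,60,85,6.5);B=draw(t,425,80,65,85,6.5)
save("fit",np.hstack([A,B]))
E
python3 g.py
```

```text
stand [ 0.739  -0.3411  0.      0.0465  0.1581] yaw deg 3.469607742521394e-05
[[-0.4, -0.9], [0.2, -0.4], [0.6, -0.6], [0.2, -0.5], [-0.1, -1.2], [-0.2, -0.3], [0.5, -0.9], [-0.6, 0.3], [-0.7, -0.6], [-0.2, -0.2], [0.3, 1.5], [0.5, -0.4], [-2.9, -0.9], [1.9, -0.4], [0.4, -0.3], [-0.3, -0.1], [-0.4, 1.5], [1.4, 1.6]]
lens [[ 0.6926 -0.3411  0.1581]]
```

View pics/fit.png

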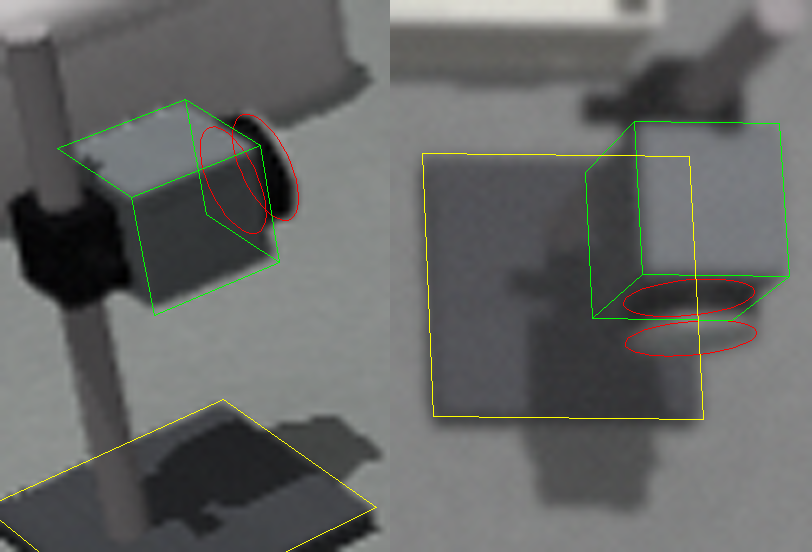

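Overlay: the model sits on the stand, head and lens within about 1.5 px in both views. The head's underside in the scene view suggests a slightly higher lens, so I'll refine with one area-based fit.

```bash
cat > k.py <<'E'
from h import *
import pickle
from scipy.optimize import minimize
np.set_printoptions(precision=4,suppress=True)
s,t=pickle.load(open("c1.pkl","rb")); s2,t2=pickle.load(open("c3.pkl","rb"))
K=8; th=np.linspace(0,2*np.pi,60)
def hull(P,c,o): 
    q=(proj(P,c)-o+.5)*K-.5; return cv2.convexHull(q.round().astype(np.int32))
def classes(X,c,roi,which):
    x,y,h=X; x0,y0,w,hh=roi; m=np.zeros((hh*K,w*K),np.uint8); o=np.array([x0,y0])
    ci=lambda d:np.stack([0*th+x+d,y+.024*np.cos(th),h+.024*np.sin(th)],1)
    b=lambda i,j,k:[x+.046+.03*i,y+.028*j,h+.028*k]
    box=lambda f:[b(*q) for q in f]
    top=box([(1,1,1),(1,-1,1),(-1,-1,1),(-1,1,1)]); lf=box([(1,1,1),(1,1,-1),(-1,1,-1),(-1,1,1)])
    bk=box([(1,1,1),(1,-1,1),(1,-1,-1),(1,1,-1)]); fr=box([(-1,1,1),(-1,-1,1),(-1,-1,-1),(-1,1,-1)])
    cyl=np.vstack([ci(0),ci(.016)])
    L=[cyl,bk,lf,top] if which=="s" else [lf,fr,cyl,ci(0),top]
    for n,P in enumerate(L): cv2.fillConvexPoly(m,hull(P,c,o),n+1)
    F=np.stack([cv2.resize((m==n).astype(np.float32),(w,hh),interpolation=cv2.INTER_AREA) for n in range(len(L)+1)],-1)
    return F
def cost(X,use,ret=False):
    tot=0
    for c,roi,wh in use:
        F=classes(X,c,roi,wh); x0,y0,w,h=roi
        if wh=="t": F=cv2.GaussianBlur(F,(0,0),.8)
        F=F.reshape(w*h,-1); I=c["frame"][y0:y0+h,x0:x0+w].reshape(-1,3).astype(float)
        A=np.linalg.lstsq(F,I,rcond=None)[0]; e=np.abs(F@A-I).sum(1); tot+=np.minimum(e,90).mean()
    return tot
S=[(s,(174,147,26,34),"s"),(s2,(174,147,26,34),"s")]; T=[(t,(456,96,32,42),"t")]
for n,u in (("both",S+T),("scene",S)):
    best=None
    for z0 in (.150,.157,.164):
        q=minimize(cost,[.691,-.342,z0],args=(u,),method="Nelder-Mead",options=dict(initial_simplex=[[.691,-.342,z0],[.697,-.342,z0],[.691,-.336,z0],[.691,-.342,z0+.006]],maxiter=150))
        print(n,q.x,q.fun)
E
python3 k.py
```

```text
both [ 0.6945 -0.3439  0.1568] 116.99211558062723
both [ 0.6949 -0.3435  0.1579] 116.3495883927846
both [ 0.6945 -0.3439  0.1576] 116.5707084062397
scene [ 0.6923 -0.348   0.1553] 79.13307632805237
scene [ 0.6953 -0.3422  0.1583] 80.11016555476215
scene [ 0.6972 -0.3394  0.1604] 80.058830377624
```

Request:
{"api": "apply_moves", "payload": {"commands": [{"linear": [0.007,-0.009,-0.015],"rot": [0,0,0],"grip": 0.9},{"linear": [0.007,-0.009,-0.015],"rot": [0,0,0],"grip": 0.9},{"linear": [0.007,-0.009,-0.015],"rot": [0,0,0],"grip": 0.9},{"linear": [0.007,-0.009,-0.015],"rot": [0,0,0],"grip": 0.9},{"linear": [0.007,-0.009,-0.015],"rot": [0,0,0],"grip": 0.9}]}}

```text
time: 12.1
ee_pos: [0.5935, -0.3433, 0.1886]
eef_rot: [0.708, 0.707, 0.0, 0.0]
ft_force: [-0.0, 0.8, -0.7]
width: 0.0178
```

```bash
cat > e.py <<'E'
from h import *
np.set_printoptions(precision=4,suppress=True)
s=r.camera("scene")
st=r.read_state(); p=st["ee_pos"]; print(p,st["eef_rot"],st["width"],st["time"],st["ft_force"])
B=[]
for z,w in ((-.0315-.026,(.007,.02)),(-.0315+.026,(.007,.02)),(-.0315+.026,(.009,.022)),(-.0315+.04,(.009,.022))):
  B.append([[p[0]+w[0]*i,p[1]+w[1]*j,p[2]+z] for i,j in ((1,1),(1,-1),(-1,-1),(-1,1),(1,1))])
x,y,w,h,k=200,120,40,50,9
im=cv2.resize(s["frame"][y:y+h,x:x+w],None,fx=k,fy=k,interpolation=cv2.INTER_CUBIC); im2=im.copy()
for q in B+[[B[0][i],B[1][i]] for i in range(4)]:
    cv2.polylines(im2,[((proj(q,s)-[x,y]+.5)*k-.5).round().astype(np.int32)],False,(255,0,0),1)
C=cv2.resize(s["frame"][180:310,280:460],(0,0),fx=4,fy=4)[:450]
save("fin",np.hstack([im,im2])); save("fin_b",C)
print("win pred",proj([p-[0,0,.0315]],s))
for n in ("window","lens","left_tab","right_tab"): print(n,[(np.round(q["location"],1).tolist(),round(q["p"],2)) for q in r.spot_point(n,s)[:2]])
E
python3 e.py
```

```text
[ 0.5935 -0.3432  0.1886] [0.7075 0.7067 0.     0.    ] 0.017940057112726854 12.15 [-0.4258 -0.5188  0.1055]
win pred [[219.6147 148.3554]]
window [([223.7, 148.3], 0.51), ([356.4, 211.1], 0.5)]
lens []
left_tab [([424.3, 256.1], 0.74), ([517.4, 229.9], 0.71)]
right_tab [([396.9, 249.8], 0.88), ([486.9, 226.9], 0.77)]
```

View pics/fin.png

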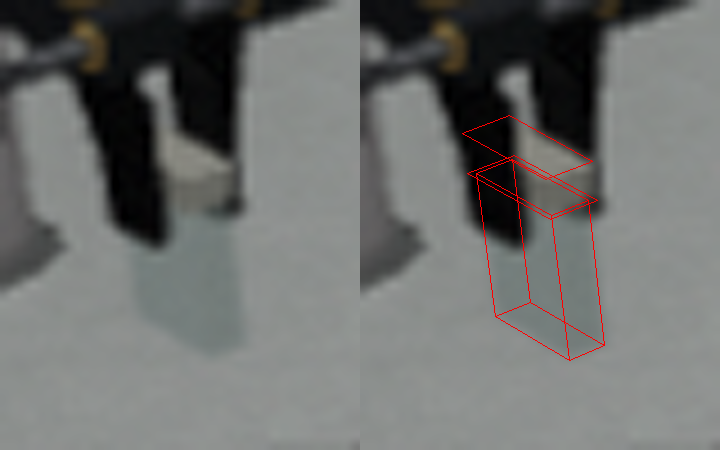

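View pics/fin_b.png

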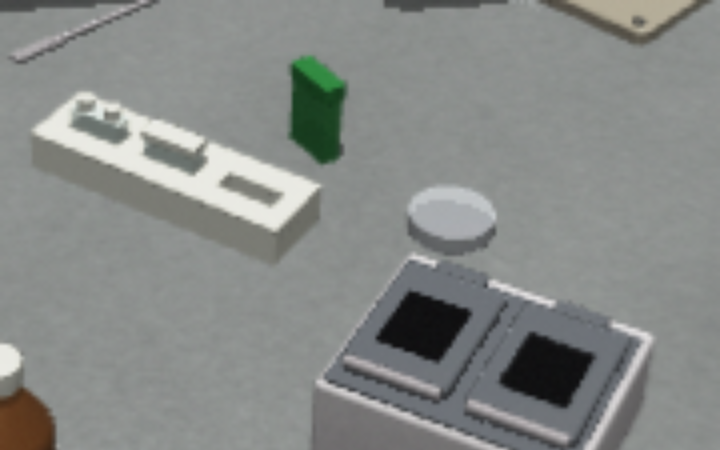

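The overlay matches the held cell to about 0.5 px, upright and square. Both covers are level, and the other cells haven't moved. I'm handing in.

```bash
python3 -c "
from bench import r
s=r.read_state();print(s['ee_pos'],s['width'],abs(s['joint_vel']).max());print(r.close_job())"
```

```text
[ 0.59348315 -0.34322602  0.18865165] 0.017598089886379037 0.0014323801290264343
the job is handed in; nothing more can be done
None
```

I pressed both flip covers of the white block shut, then took the tall cell from the rack. I handed in holding it still in front of the lens, at about 12 s of the 54 s allowed.

**Covers:** each was pressed until it hit a solid stop, with the fingertips at about 71.6 mm and about 31 N. Pictures taken afterwards show both level.

**Cell position:** by arm kinematics the middle of the glass is at about (0.5935, −0.343, 0.157). My lens estimate is (0.6935, −0.342, 0.1575), so the gap is 10 cm, with the broad face square to the lens. In the last picture the cell's outline matched to about 0.5 px, about 1 mm higher than predicted. The gripper opening was 17.6–17.9 mm on the 18 mm cap, and the other two cells, the dish and the green cell look unmoved.

**Checks that disagreed:**
- **Lens height and side position:** my estimates ranged from 0.155 to 0.162 m in height and from −0.339 to −0.348 m in y. I used a middle value, so the centring is good to roughly 3 mm.
- **Window point:** in the last check the network put the window about 4 px to the right of where I predicted, with low confidence (0.51). The outline overlay did not support that.
- **Lens detection:** in that same last picture the network did not find the lens at all.

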